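# Clear the T-slot of a fixture plate and shut its keeper

### The arm

A 7-joint arm with a two-finger parallel gripper is mounted at the origin on the work surface. World frame = base frame: x ahead of the robot, y to its left, z up, the work surface at z = 0. Lengths are in m, angles in rad, forces in N, time in s.
With the tool pointing down it reaches from about 0.35 to 0.9 m from the base axis. Payload 8.1 kg.
Tool frame: the origin (TCP) lies at the very end of the fingers, on their centre line; the grasp point (between the pads) lies grip_point_offset behind it (grip_point_offset is the distance from the TCP to the grasp point, in m); z points along the fingers, y is the direction in which the jaws open and shut (so a half turn about z gives the same grasp; the last joint's range is limited). The gripper opens to 92 mm and grips with 3 to 60 N. Pads are 19 mm wide; open, the fingers measure 130 mm over their backs; the gripper's body (75 mm by 190 mm) begins 47 mm behind the grasp point.
Start: joints at [1.096, 0.434, 0.025, 1.573, -0.012, 1.134, -0.075], TCP at [0.227, -0.582, 0.227] pointing down, gripper open.
Joint ranges: [-2.62, 2.62], [-0.44, 2.09], [-1.27, 1.32], [0.08, 2.57], [-1.32, 4.46], [0.12, 2], [-2.74, 2.74]. Speed limits (rad/s): [2.22, 2.22, 3.01, 3.01, 3.14, 3.14, 3.14].

### API

Orientations are given as a rotation vector (axis times angle).
In Python, from cell import * gives the robot as it stands.
- The arm moves only by the tool drive_tool, never from a script. Its argument "increments" is a list of rows, each an object of numbers: "grip": the gripper's target within -1 to 1 (shut at 1, half-way at 0, fully open at -1); "tx", "ty", "tz": the shift along the world's x, y, z normalised to -1 to 1, where 1 is 400 mm; "turn": the turn about the world's z normalised to -1 to 1, where 1 is 60 degrees. In form: [{"grip": .., "tx": .., "ty": .., "tz": .., "turn": ..}, ...]. A call has 1 to 20 rows; each row is the pose to reach, as a shift and turn from the pose measured when the call began; what a row does not reach only later rows make up. A row lasts 1/10 s, in which the tool goes at most 50 mm and 8.59 degrees, less where a joint would pass 70% of its speed; a pose out of reach is approached as far as the arm can. A call with a number of a shift or a turn outside -1 to 1 is refused whole. A call with a gripper value outside its range is refused whole. The fingers move at their own pace and stop on an object; "newtons" is the grip in N (left out, the last holds). Time passes only in rows, so rows that repeat a pose let the fingers close. It gives the time, the measured TCP pose, the force and the opening at its end, in the units of the state.
- observe(): the state, without advancing time (a new reading comes with each control period).
- get_image(name): name is "scene" or "top" or "wrist"; returns the picture (384x512x3 uint8, red, green, blue); there is no depth.
- camera_info(name): a dict with "fx", "fy", "cx", "cy" (pixels), "eye" and "rotation" of the camera in the world; the wrist camera has in their place "hand_eye" (4x4, takes a point from camera to tool coordinates, whose origin is the TCP and whose axes are the flange's). Camera axes: x right, y down, z forward; pixel columns grow to the right and rows downward; lengths in m; the calibration is good to about 2 mm. A picture is of the moment at which its call begins: read the wrist's pose just before it. camera_info takes no time and is no camera call.
- sign_off(): hands the job in, once; it reports no verdict.
The state is a dict: "clock": time; "joints": joint angles; "dq": joint speeds; "joint_efforts": joint torques, N m; "position": TCP position; "ee_rot": TCP orientation; "force": force on the tool from outside, world axes, zero at the start; "ft_torque": the same for the moment, N m; "width": opening from 0.0 (shut) to 1.0 (fully open).
Only numpy, scipy, OpenCV 4.12 (cv2) and the standard library are available. Lean on these libraries where they do the work, as an engineer would, in place of code of your own. Each camera call takes 0.05 s, during which the arm holds its last target. There are 200 camera calls.

### The job

A T-nut and a round slug are lodged in the T-slot of the fixture plate: find the window in the slot's cover strip, let the foot of the T-slot scraper down through it to the slot floor, gently, never ramming the plate, and push it along under the lips until both pieces have dropped out of the open end into the tray. Then swing the keeper bar across the slot fully home into its catch. Leave the scraper down on the bench or in its stand, off the plate and the tray, and the hammer, wrench and oil can where they are.

Things in the scene. Friction and masses are not known exactly. Their poses are not given: they have to be found in the camera images.
- plate: fixed dark steel plate, 220 x 130 x 62 mm (x, y, z), origin at the centre of its underside, on the bench. A T-slot runs along its x axis at y = 0, open at x = +110, walled off at x = -95. Slot floor 36 mm above the underside; T chamber 36 mm wide, 12 mm high, covered by a bright steel cover strip 14 mm thick, flush with the plate's top
- slot_pocket (a point): on the plate, x = -67, y = 0, z = 62 mm: mean place of the cover strip's window, 38 mm along the slot, 36 mm wide, the only way in from above. The strip is clamped anywhere within 12 mm either way along the slot and its place is not in the readings: feel or look for the window. Beyond it the strip's two lips leave a throat 18 mm wide, up to about plate x = +85
- slot_burrs (a point): on the slot floor midway between two small burrs on the chamber walls, plate x = +65, y = 0, z = 36 mm. They narrow the chamber to 32 mm: the nut sticks there and takes some 5 to 15 N to force through, then slides freely
- slot_end (a point): centre of the slot floor's edge at the open end: plate x = +110, y = 0, z = 36 mm; scrap falls off here
- tray: fixed open aluminium tray, 130 x 140 mm, 22 mm high, walls and floor 3 mm, standing just beyond the slot's open end; origin at the centre of its underside, x axis along the slot
- nut: loose steel T-nut in the slot, 26 mm along the slot, flange 33 mm wide and 6 mm thick, ridge 15 mm wide up to 10 mm; origin at the centre of its underside; 45 g nominal. Wider than the throat: it can leave only by the open end. It may lie before or behind the slug, both with centres between plate x = -12 and +36 mm
- slug: loose round steel slug in the slot, 21 mm diameter, 10 mm high, origin at the centre of its underside; 27 g nominal; also wider than the throat
- scraper: loose T-slot scraper, upright in its stand, 160 g nominal; origin at the centre of the foot's underside, z up the handle. Steel foot 30 x 28 x 9 mm (x, y, z), neck 12 x 12 mm, brass ferrule 22 mm diameter at 54 to 58 mm, wooden handle 22 mm (x) by 30 mm (y) from 58 to 116 mm. Its x goes along the slot, either way round; in the slot the foot has 3 mm play up and down and 4 mm to each side, the neck 3 mm
- stand: fixed square wooden stand, 62 x 62 x 30 mm, with a pocket 42 x 42 mm whose floor is 10 mm above the bench; the scraper's foot stands in it; origin at the centre of its underside
- keeper (a joint): angle of the keeper bar about its upright pivot, rad: 0 = lying across the slot, home in its catch (a stop); grows as the bar swings outward over the tray. About 1 N at the knob moves it, and it stays where it is left
- keeper_knob (a point): centre of the top of the keeper's upright round knob, 14 mm diameter, 18 mm tall above the bar (its top 95 mm, the bar's top 73 mm and bottom 65 mm, the catch's top 74 mm above the bench), 66 mm from the pivot. The steel bar is 12 mm wide and 105 mm long
- keeper_pivot (a point): on the keeper's pivot axis: plate x = +96, y = +48 mm, z = 76 mm. At joint angle q the knob lies at plate x = 96 + 66 sin q, y = 48 - 66 cos q mm
- bolt_bin: bystander: fixed blue parts bin with bolts, 90 x 75 x 45 mm, origin at the centre of its underside
- hammer: bystander: loose hammer lying beyond the plate; leave it
- wrench: bystander: loose wrench lying beyond the tray; leave it
- oil_can: bystander: loose steel can, 60 mm diameter, 130 mm tall, beyond the tray; leave it
Not all that is in view belongs to the job. Of the things that look like the scraper, the largest one is meant.

How it is judged:
By the outcome, as a careful person would: the job done as asked, in the order asked, and still so for the second after the job is handed in, with the robot touching nothing.
It also fails if it takes over 72 s, if anything falls off the work surface, if the arm or the gripper's body presses on something with over 40 N, if the wrist force passes 120 N, or if a joint passes its speed limit or range.

## Working session

There is one attempt and no reset: what is moved stays moved. The work goes in short steps, Python scripts to look and compute and a tool call to move; the robot and the scene stay as the last step left them, time stands still between calls to the robot, and variables do not carry over. Pictures are saved under pics/ and viewed, about 8 in all and at most 12, crops included, and the job is handed in when it is done.

Besides the shell and the picture viewer there is one more tool, called after "Call:" as a command line: name --argument value ..., lists and objects as JSON in quotes. drive_tool: Moves the arm, as the interface text tells. Its arguments: {"type":"object","properties":{"increments":{"type":"array","items":{"type":"object","properties":{"grip":{"type":"number"},"tx":{"type":"number"},"ty":{"type":"number"},"tz":{"type":"number"},"turn":{"type":"number"}}}},"newtons":{"type":"number"}},"required":["increments"]}

```bash
ls; mkdir -p pics; python3 - <<'E'
from cell import *
import cv2
for n in("scene","top"):
    im=get_image(n); cv2.imwrite(f"pics/{n}0.png",im[:,:,::-1])
a=cv2.imread("pics/scene0.png");b=cv2.imread("pics/top0.png")
print(camera_info("scene"),camera_info("top"),camera_info("wrist"));s=observe();print(s)
cv2.imwrite("pics/s.png",cv2.resize(a,(800,600),interpolation=2));cv2.imwrite("pics/t.png",cv2.resize(b,(800,600),interpolation=2))
E
```

```text
pics
{'fx': 492.9805831918758, 'fy': 492.9805831918758, 'cx': 250.73487818445798, 'cy': 197.27104900821556, 'eye': array([ 1.18704846, -0.87301645,  0.91446014]), 'rotation': array([-2.11823318, -0.66479344,  0.3147035 ])} {'fx': 411.54842230182373, 'fy': 411.54842230182373, 'cx': 258.36051435473877, 'cy': 197.36680464988768, 'eye': array([0.46733289, 0.04929885, 1.23077358]), 'rotation': array([-2.14851778,  2.2004059 , -0.0698197 ])} {'fx': 305.29217969086665, 'fy': 305.29217969086665, 'cx': 256.3283341497901, 'cy': 184.58381628406522, 'hand_eye': array([[ 4.45829321e-04, -9.63032338e-01, -2.69385444e-01,
         7.24539710e-02],
       [ 9.99999813e-01,  5.42414882e-04, -2.84105307e-04,
         3.21746093e-05],
       [ 4.19721272e-04, -2.69385267e-01,  9.63032399e-01,
        -1.57391397e-01],
       [ 0.00000000e+00,  0.00000000e+00,  0.00000000e+00,
         1.00000000e+00]])}
{'clock': 0.1, 'joints': array([ 1.09640764,  0.43513523,  0.02497539,  1.573983  , -0.01158295,
        1.13399822, -0.07510048]), 'dq': array([-0.00059245, -0.00234604, -0.00079088, -0.00268847,  0.0002717 ,
        0.00142069,  0.00101689]), 'joint_efforts': array([ 3.01963737e-03, -6.69134259e+01,  9.87873785e-01, -3.15149796e+01,
       -6.06123637e-02,  3.74163862e-02,  5.88151693e-05]), 'position': array([ 0.22683494, -0.58190552,  0.22604364]), 'ee_rot': array([-3.08618653e+00, -5.80303354e-01,  6.16789836e-04]), 'force': array([0.85842352, 0.39300067, 0.59660019]), 'ft_torque': array([-0.02265775, -0.03560341, -0.00173761]), 'width': 1.0028861885584046}
```

View pics/t.png

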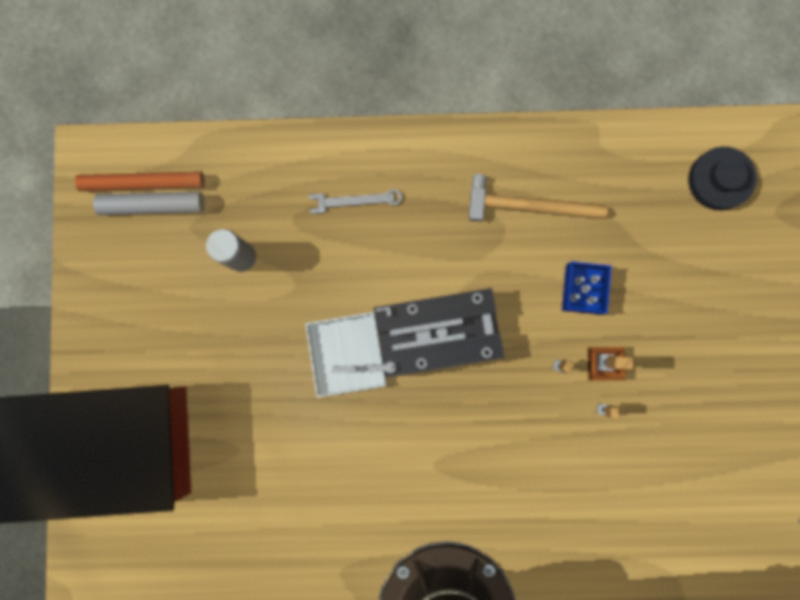

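View pics/s.png

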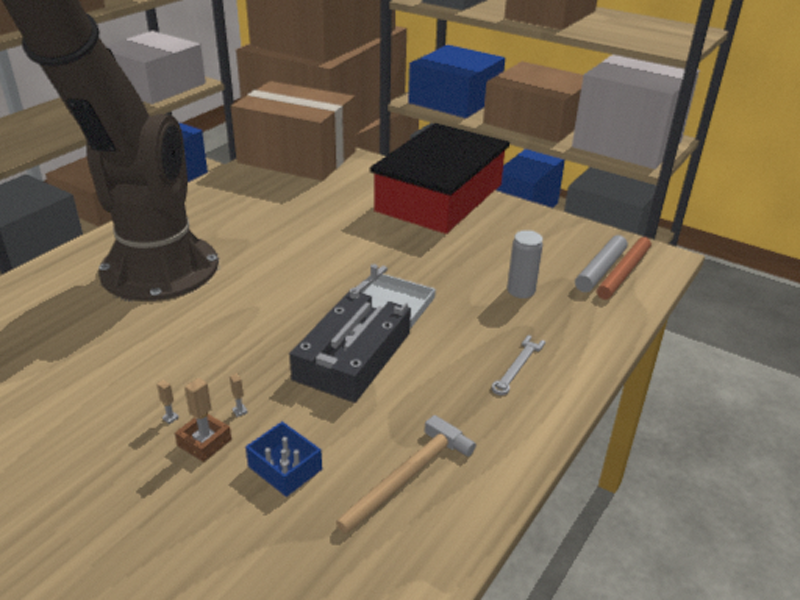

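```bash
cat > h.py <<'E'
from cell import *
import numpy as np, cv2
from scipy.spatial.transform import Rotation as R
def cam(n,s=None):
    c=camera_info(n)
    if n=="wrist":
        s=s or observe();T=np.eye(4);T[:3,:3]=R.from_rotvec(s["ee_rot"]).as_matrix();T[:3,3]=s["position"]
        T=T@c["hand_eye"];return c,T[:3,:3],T[:3,3]
    return c,R.from_rotvec(c["rotation"]).as_matrix(),np.array(c["eye"])
def at(K,u,v,z):
    c,M,e=K;d=M@[(u-c["cx"])/c["fx"],(v-c["cy"])/c["fy"],1.];return e+d*(z-e[2])/d[2]
def px(K,p):
    c,M,e=K;q=M.T@(np.array(p)-e);return q[0]/q[2]*c["fx"]+c["cx"],q[1]/q[2]*c["fy"]+c["cy"]
def crop(im,x0,y0,w,h,f,name):
    a=cv2.resize(im[y0:y0+h,x0:x0+w],None,fx=f,fy=f,interpolation=cv2.INTER_CUBIC)
    cv2.imwrite(name,a[:,:,::-1])
E
python3 - <<'E'
from h import *
im=cv2.imread("pics/top0.png")[:,:,::-1]
a=im[180:260,190:325]; 
b=im[215:275,345:425]
A=cv2.resize(a,(800,474),interpolation=2)
cv2.imwrite("pics/c1.png",A[:,:,::-1])
crop(im,340,215,90,60,8,"pics/c2.png")
K=cam("top")
print(at(K,612/800*512,363*.64,.12))
E
```

```text
[ 0.45219252 -0.29055997  0.12      ]
```

View pics/c1.png

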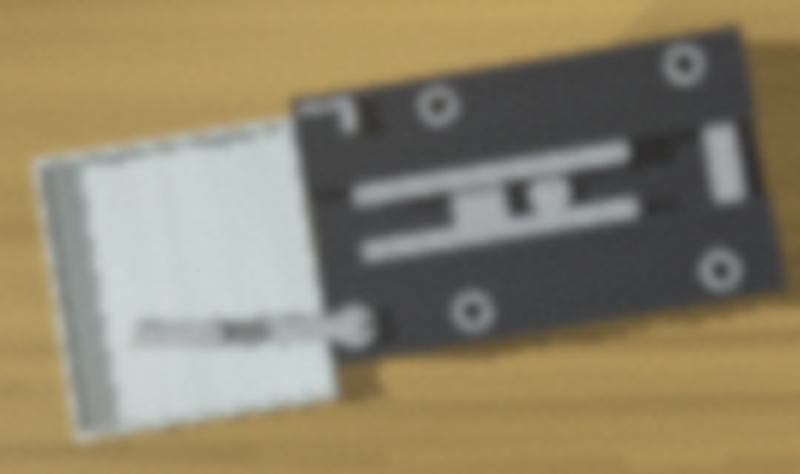

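View pics/c2.png

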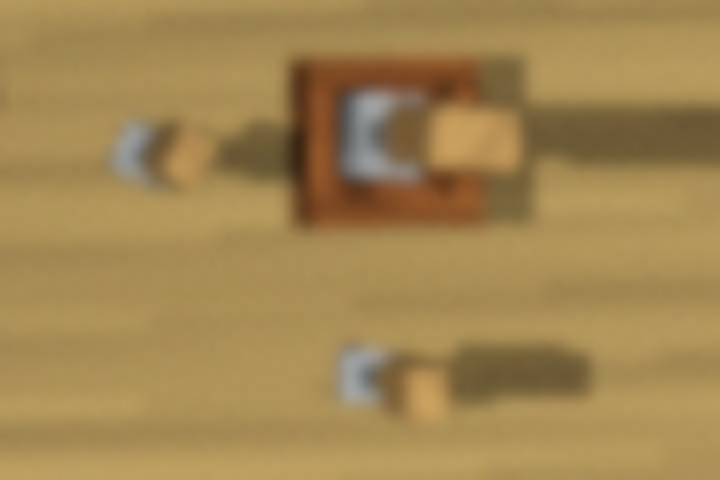

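```bash
python3 - <<'E'
from h import *
from scipy.optimize import least_squares
K=cam("top");f=5.926
P=[(293,100,110,-65),(740,28,-110,-65),(783,288,-110,65),(337,360,110,65)]
pix=[(u/f+190,v/f+180) for u,v,_,_ in P]
W=[at(K,u,v,.062) for u,v in pix];print(np.round(W,4))
def pw(t,x,y):c,s=np.cos(t[2]),np.sin(t[2]);return np.array([t[0]+c*x-s*y,t[1]+s*x+c*y])
r=least_squares(lambda t:np.r_[tuple(pw(t,x/1e3,y/1e3)-w[:2] for (_,_,x,y),w in zip(P,W))],[.5,.05,1.57])
t=r.x;print("plate",t,np.degrees(t[2]),r.fun*1e3)
def pl(u,v,z,n):
    w=at(K,u/f+190,v/f+180,z)[:2]-t[:2];c,s=np.cos(t[2]),np.sin(t[2]);print(n,np.round(1e3*np.array([c*w[0]+s*w[1],-s*w[0]+c*w[1]]),1))
pl(632,165,.062,"lipend");pl(705,165,.062,"strip far end");pl(480,207,.046,"nut");pl(550,197,.046,"slug");pl(357,328,.076,"pivot");pl(135,332,.073,"barend");pl(270,326,.095,"knob?");pl(345,115,.074,"catch")
print("handle",at(K,475/8+340,140/8+215,.126))
for u,v in((303,62),(482,62),(482,222),(303,222)):print("stand",at(K,u/8+340,v/8+215,.03))
for u,v in((342,90),(342,182)):print("foot",at(K,u/8+340,v/8+215,.019))
print(grip_point_offset if 'grip_point_offset' in globals() else [k for k in dir() if 'grip' in k])
E
```

```text
[[ 0.562   0.1187  0.062 ]
 [ 0.5915 -0.0971  0.062 ]
 [ 0.4664 -0.1133  0.062 ]
 [ 0.4371  0.1002  0.062 ]]
plate [0.51425956 0.0021301  1.707382  ] 97.82578244198287 [ 1.64914639  1.25151712  2.14018169 -0.93708118 -1.55731883 -2.41649491
 -2.23200924  2.10205897]
lipend [-46.6  -6.3]
strip far end [-81.1  -0.7]
nut [28.2  1.4]
slug [-6.1  2.1]
pivot [95.3 49.5]
barend [199.5  34.6]
knob? [134.3  42. ]
catch [ 85.1 -51.1]
handle [ 0.45132512 -0.30907769  0.126     ]
stand [ 0.47952139 -0.27959975  0.03      ]
stand [ 0.4780029  -0.34414581  0.03      ]
stand [ 0.4204173  -0.34126076  0.03      ]
stand [ 0.42188328 -0.27695495  0.03      ]
foot [ 0.46909026 -0.29633588  0.019     ]
foot [ 0.43564202 -0.29477034  0.019     ]
0.0188
```

Call:
drive_tool --increments '[{"grip":-0.2,"tx":0.56,"ty":0.68,"tz":0.05,"turn":1},{"grip":-0.2,"tx":0.56,"ty":0.68,"tz":0.05,"turn":1},{"grip":-0.2,"tx":0.56,"ty":0.68,"tz":0.05,"turn":1},{"grip":-0.2,"tx":0.56,"ty":0.68,"tz":0.05,"turn":1},{"grip":-0.2,"tx":0.56,"ty":0.68,"tz":0.05,"turn":1},{"grip":-0.2,"tx":0.56,"ty":0.68,"tz":0.05,"turn":1},{"grip":-0.2,"tx":0.56,"ty":0.68,"tz":0.05,"turn":1},{"grip":-0.2,"tx":0.56,"ty":0.68,"tz":0.05,"turn":1},{"grip":-0.2,"tx":0.56,"ty":0.68,"tz":0.05,"turn":1},{"grip":-0.2,"tx":0.56,"ty":0.68,"tz":0.05,"turn":1}]'

```text
clock: 1.1
position: [0.4499, -0.3109, 0.2456]
ee_rot: [-2.385, -2.043, 0.003]
force: [-0.1, -1.1, -0.3]
width: 0.603
```

Call:
drive_tool --increments '[{"grip":-0.2,"turn":0.13},{"grip":-0.2,"turn":0.13},{"grip":-0.2,"turn":0.13},{"grip":-0.2,"turn":0.13}]'

```text
invalid input
```

```bash
python3 - <<'E'
from h import *
s=observe();im=get_image("wrist");K=cam("wrist",s);print(s["position"],s["ee_rot"],s["joints"],R.from_rotvec(s["ee_rot"]).as_matrix().round(3))
np.savez("w1.npz",im=im);crop(im,0,0,512,384,1.56,"pics/w1.png")
print(px(K,[.4505,-.3095,.126]))
E
```

```text
[ 0.44987551 -0.3109294   0.24562936] [-2.38468369 -2.04282462  0.0031848 ] [ 0.74874848  0.31738466 -0.31635261  1.71572248  0.10903234  1.12782861
  0.24600913] [[ 0.154  0.988 -0.003]
 [ 0.988 -0.154 -0.   ]
 [-0.001 -0.002 -1.   ]]
(np.float64(257.12428142019223), np.float64(177.89658183086254))
```

View pics/w1.png

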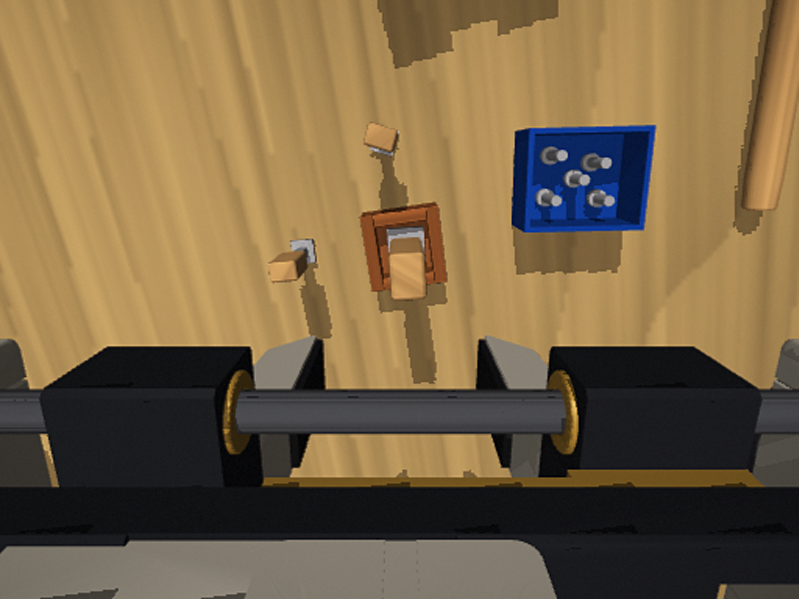

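```bash
python3 - <<'E'
from h import *
K=cam("wrist")
for u,v in((390,251),(424,249),(427,297),(393,300)):print(at(K,u/1.5605,v/1.5605,.126).round(4))
for u,v in((361,214),(439,203),(447,283),(372,291)):print("st",at(K,u/1.5605,v/1.5605,.03).round(4))
E
```

```text
[ 0.4462 -0.2929  0.126 ]
[ 0.4662 -0.2948  0.126 ]
[ 0.4639 -0.3243  0.126 ]
[ 0.4432 -0.323   0.126 ]
st [ 0.4233 -0.2789  0.03  ]
st [ 0.4845 -0.2798  0.03  ]
st [ 0.4824 -0.3444  0.03  ]
st [ 0.4212 -0.3417  0.03  ]
```

Call:
drive_tool --increments '[{"grip":-0.2,"tx":0.013,"ty":0.005,"tz":-0.15,"turn":0.073},{"grip":-0.2,"tx":0.013,"ty":0.005,"tz":-0.2,"turn":0.073},{"grip":-0.2,"tx":0.013,"ty":0.005,"tz":-0.3,"turn":0.073},{"grip":-0.2,"tx":0.013,"ty":0.005,"tz":-0.38,"turn":0.073},{"grip":-0.2,"tx":0.013,"ty":0.005,"tz":-0.42,"turn":0.073},{"grip":-0.2,"tx":0.013,"ty":0.005,"tz":-0.42,"turn":0.073},{"grip":1,"tx":0.013,"ty":0.005,"tz":-0.42,"turn":0.073},{"grip":1,"tx":0.013,"ty":0.005,"tz":-0.42,"turn":0.073},{"grip":1,"tx":0.013,"ty":0.005,"tz":-0.42,"turn":0.073},{"grip":1,"tx":0.013,"ty":0.005,"tz":-0.42,"turn":0.073},{"grip":1,"tx":0.013,"ty":0.005,"tz":-0.42,"turn":0.073}]' --newtons 45

```text
clock: 2.25
position: [0.455, -0.3095, 0.0782]
ee_rot: [-2.307, -2.132, 0.003]
force: [0.1, 0.4, 4.2]
width: 0.233
```

Call:
drive_tool --increments '[{"grip":1,"tx":0,"ty":0,"tz":0.1,"turn":0},{"grip":1,"tx":0,"ty":0,"tz":0.2,"turn":0},{"grip":1,"tx":0,"ty":0,"tz":0.3,"turn":0},{"grip":1,"tx":0.03,"ty":0.1,"tz":0.32,"turn":-0.14},{"grip":1,"tx":0.06,"ty":0.2,"tz":0.32,"turn":-0.28},{"grip":1,"tx":0.09,"ty":0.3,"tz":0.32,"turn":-0.42},{"grip":1,"tx":0.12,"ty":0.4,"tz":0.32,"turn":-0.56},{"grip":1,"tx":0.14,"ty":0.5,"tz":0.32,"turn":-0.7},{"grip":1,"tx":0.17,"ty":0.57,"tz":0.32,"turn":-0.84},{"grip":1,"tx":0.17,"ty":0.6,"tz":0.32,"turn":-1},{"grip":1,"tx":0.17,"ty":0.618,"tz":0.32,"turn":-1},{"grip":1,"tx":0.17,"ty":0.618,"tz":0.32,"turn":-1}]'

```text
clock: 3.45
position: [0.5229, -0.0607, 0.2062]
ee_rot: [-3.061, -0.697, 0.002]
force: [-0.3, -0.5, -1.5]
width: 0.239
```

Call:
drive_tool --increments '[{"grip":1,"tx":0,"ty":0,"tz":0,"turn":-0.14},{"grip":1,"tx":0,"ty":0,"tz":0,"turn":-0.29},{"grip":1,"tx":0,"ty":0,"tz":0,"turn":-0.295},{"grip":1,"tx":0,"ty":0,"tz":0,"turn":-0.295}]'

```text
clock: 3.85
position: [0.5228, -0.0612, 0.2062]
ee_rot: [-3.132, -0.223, 0.002]
force: [1.3, -0.0, -1.3]
width: 0.238
```

```bash
python3 - <<'E'
from h import *
s=observe();im=get_image("wrist");print(s["position"],s["ee_rot"],s["joints"],s["force"],R.from_rotvec(s["ee_rot"]).as_matrix().round(4))
crop(im,0,0,512,384,1.56,"pics/w2.png")
E
```

```text
[ 0.52277336 -0.06115918  0.20621903] [-3.13181989e+00 -2.23264672e-01  2.27612756e-03] [ 0.14944803  0.30588492 -0.16984812  1.82754948  0.0579269   1.01460461
 -1.4718008 ] [ 1.2874425  -0.01271272 -1.27191723] [[ 0.9899  0.1419 -0.0016]
 [ 0.1419 -0.9899  0.0017]
 [-0.0013 -0.0019 -1.    ]]
```

View pics/w2.png

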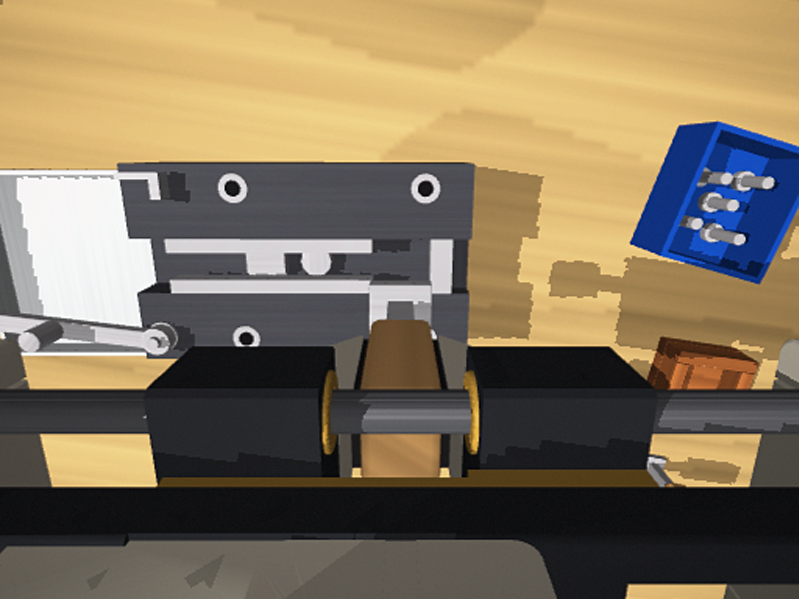

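```bash
cat >> h.py <<'E'
TT=np.array([.51426,.00213]);YAW=np.radians(98.16)
def tf(p,o,yaw=YAW):
    d=np.array(p[:2])-o;c,s=np.cos(yaw),np.sin(yaw);return (1e3*np.array([c*d[0]+s*d[1],-s*d[0]+c*d[1]])).round(1)
E
python3 - <<'E'
from h import *
s=observe();K=cam("wrist");o=s["position"][:2]
q=lambda n,u,v,z:print(n,tf(at(K,u/1.5605,v/1.5605,z),o),"plate",tf(at(K,u/1.5605,v/1.5605,z),TT))
q("lip end hi",372,239,.062);q("lip end lo",372,252,.062);q("far hi",431,239,.062);q("far lo",431,293,.062)
q("lip lo top",200,280,.062);q("lip hi bot",200,252,.062);q("lip lo bottom",200,293,.062);q("lip hi top",200,239,.062)
q("far right",453,266,.062)
q("foot L",370,285,.147);q("foot R",432,285,.147)
q("plate c1",118,163,.062);q("plate c2",473,163,.062)
q("pivot",160,338,.076);q("bar knob?",42,332,.095)
E
```

```text
lip end hi [ 18.2 -20.4] plate [-45.5 -19.9]
lip end lo [ 18.4 -12. ] plate [-45.4 -11.5]
far hi [-19.5 -20.5] plate [-83.2 -20. ]
far lo [-20.1  15.5] plate [-83.9  16. ]
lip lo top [131.3   6.8] plate [67.6  7.3]
lip hi bot [129.2 -11.8] plate [ 65.5 -11.4]
lip lo bottom [132.3  15.7] plate [68.6 16.2]
lip hi top [128.3 -20.3] plate [ 64.5 -19.8]
far right [-34.1  -2.8] plate [-97.8  -2.3]
foot L [ 14.3 -13.2] plate [-49.5 -12.8]
foot R [-14.9 -13.3] plate [-78.7 -12.8]
plate c1 [173.3 -67.3] plate [109.5 -66.8]
plate c2 [-44.3 -67.4] plate [-108.1  -67. ]
pivot [155.5  41.9] plate [91.7 42.4]
bar knob? [215.9  30.6] plate [152.1  31.1]
```

Call:
drive_tool --increments '[{"grip":1,"tx":0.008,"ty":0,"tz":-0.06,"turn":0},{"grip":1,"tx":0.008,"ty":0,"tz":-0.12,"turn":0},{"grip":1,"tx":0.008,"ty":0,"tz":-0.16,"turn":0},{"grip":1,"tx":0.008,"ty":0,"tz":-0.17,"turn":0},{"grip":1,"tx":0.008,"ty":0,"tz":-0.17,"turn":0}]'

```text
clock: 4.4
position: [0.5258, -0.0613, 0.138]
ee_rot: [-3.131, -0.226, 0.004]
force: [0.1, 1.2, -1.7]
width: 0.235
```

```bash
python3 - <<'E'
from h import *
s=observe();im=get_image("wrist");print(s["position"],s["ee_rot"],s["force"])
crop(im,60,90,256,192,3,"pics/w3.png")
E
```

```text
[ 0.52576583 -0.06125418  0.1379853 ] [-3.13130765 -0.22601922  0.00367132] [ 0.0521276   1.15357788 -1.70302705]
```

View pics/w3.png

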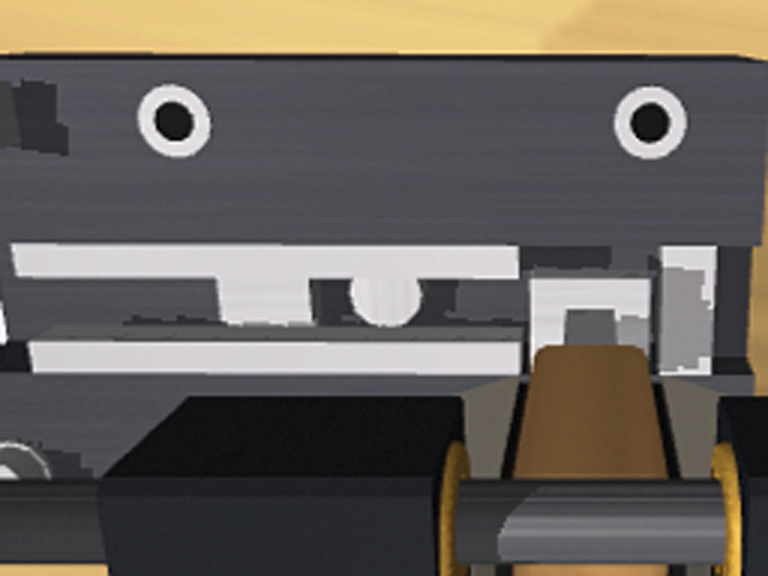

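```bash
python3 - <<'E'
from h import *
s=observe();K=cam("wrist");o=s["position"][:2]
q=lambda n,u,v,z:print(n,tf(at(K,u/3+60,v/3+90,z),o),"plate",tf(at(K,u/3+60,v/3+90,z),TT))
q("win L",519,244,.062);q("win R",661,244,.062);q("low L",520,373,.062);q("low R",661,374,.062)
q("lip lo edges",60,342,.062);q("lip hi",60,277,.062)
q("foot L",530,278,.079);q("foot R",651,278,.079);q("nut",267,300,.046);q("slug",386,292,.046)
E
```

```text
win L [ 18.6 -17.7] plate [-45.8 -20.6]
win R [-18.7 -17.8] plate [-83.1 -20.7]
low L [19.  18.4] plate [-45.4  15.5]
low R [-19.5  18.6] plate [-83.9  15.7]
lip lo edges [143.3   9.8] plate [78.9  6.9]
lip hi [140.5  -8.4] plate [ 76.1 -11.3]
foot L [ 14.7 -13.1] plate [-49.8 -16. ]
foot R [-15.1 -13.2] plate [-79.5 -16.1]
nut [92.   2.6] plate [27.6 -0.3]
slug [57.9  0.2] plate [-6.5 -2.7]
```

Call:
drive_tool --increments '[{"grip":1,"tx":0,"ty":0,"tz":-0.015,"turn":0},{"grip":1,"tx":0,"ty":0,"tz":-0.03,"turn":0},{"grip":1,"tx":0,"ty":0,"tz":-0.045,"turn":0},{"grip":1,"tx":0,"ty":0,"tz":-0.06,"turn":0},{"grip":1,"tx":0,"ty":0,"tz":-0.07,"turn":0},{"grip":1,"tx":0,"ty":0,"tz":-0.07,"turn":0}]'

```text
clock: 5.05
position: [0.5258, -0.0612, 0.1099]
ee_rot: [-3.131, -0.226, 0.004]
force: [-0.6, -0.1, -2.0]
width: 0.236
```

Call:
drive_tool --increments '[{"grip":1,"tx":0,"ty":0,"tz":-0.003,"turn":0},{"grip":1,"tx":0,"ty":0,"tz":-0.006,"turn":0},{"grip":1,"tx":0,"ty":0,"tz":-0.009,"turn":0},{"grip":1,"tx":0,"ty":0,"tz":-0.012,"turn":0},{"grip":1,"tx":0,"ty":0,"tz":-0.012,"turn":0}]'

```text
clock: 5.55
position: [0.5258, -0.0612, 0.105]
ee_rot: [-3.131, -0.226, 0.004]
force: [-0.3, -0.0, -1.4]
width: 0.239
```

Call:
drive_tool --increments '[{"grip":1,"tx":0,"ty":0,"tz":-0.002,"turn":0},{"grip":1,"tx":0,"ty":0,"tz":-0.003,"turn":0},{"grip":1,"tx":0,"ty":0,"tz":-0.004,"turn":0},{"grip":1,"tx":0,"ty":0,"tz":-0.004,"turn":0}]'

```text
clock: 5.95
position: [0.5259, -0.0612, 0.1042]
ee_rot: [-3.132, -0.226, 0.003]
force: [-2.2, -0.2, 8.6]
width: 0.238
```

Call:
drive_tool --increments '[{"grip":1,"tx":0,"ty":0,"tz":0.002,"turn":0},{"grip":1,"tx":-0.0036,"ty":0.0248,"tz":0.002,"turn":0},{"grip":1,"tx":-0.0071,"ty":0.0495,"tz":0.002,"turn":0},{"grip":1,"tx":-0.0107,"ty":0.0742,"tz":0.002,"turn":0},{"grip":1,"tx":-0.0107,"ty":0.0742,"tz":0.002,"turn":0}]' --newtons 55

```text
clock: 6.45
position: [0.5213, -0.0289, 0.1049]
ee_rot: [-3.13, -0.23, 0.003]
force: [-1.0, 0.7, -1.8]
width: 0.235
```

Call:
drive_tool --increments '[{"grip":1,"tx":-0.0036,"ty":0.0248,"tz":0,"turn":0},{"grip":1,"tx":-0.0071,"ty":0.0495,"tz":0,"turn":0},{"grip":1,"tx":-0.0107,"ty":0.0742,"tz":0,"turn":0},{"grip":1,"tx":-0.0107,"ty":0.0742,"tz":0,"turn":0},{"grip":1,"tx":-0.0107,"ty":0.0742,"tz":0,"turn":0}]'

```text
clock: 6.95
position: [0.517, 0.001, 0.1049]
ee_rot: [-3.13, -0.232, 0.003]
force: [-0.1, -1.0, -1.8]
width: 0.235
```

Call:
drive_tool --increments '[{"grip":1,"tx":-0.0018,"ty":0.0124,"tz":0,"turn":0},{"grip":1,"tx":-0.0036,"ty":0.0248,"tz":0,"turn":0},{"grip":1,"tx":-0.0053,"ty":0.0371,"tz":0,"turn":0},{"grip":1,"tx":-0.0071,"ty":0.0495,"tz":0,"turn":0},{"grip":1,"tx":-0.0071,"ty":0.0495,"tz":0,"turn":0},{"grip":1,"tx":-0.0071,"ty":0.0495,"tz":0,"turn":0}]'

```text
clock: 7.55
position: [0.5163, 0.0117, 0.1055]
ee_rot: [3.127, 0.22, 0.001]
force: [5.3, -27.0, 0.4]
width: 0.241
```

```bash
python3 - <<'E'
from h import *
s=observe();im=get_image("wrist");print(s["position"],s["force"],s["ft_torque"])
crop(im,60,70,256,200,3,"pics/w4.png")
print(observe()["position"])
E
```

```text
[0.51625112 0.01169623 0.10554815] [  5.34091877 -26.96212327   0.42053353] [-7.75812903 -1.64341128 -0.02285805]
[0.51625812 0.01169282 0.10555437]
```

View pics/w4.png

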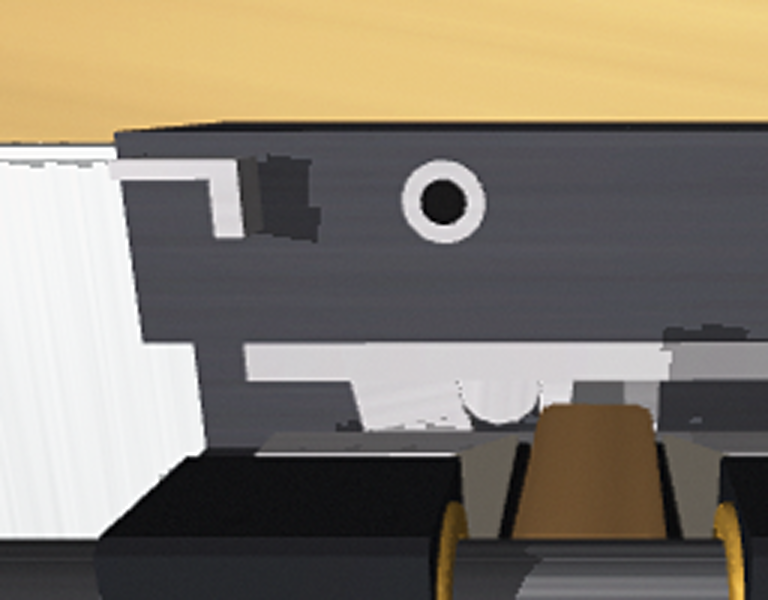

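```bash
python3 - <<'E'
from h import *
s=observe();K=cam("wrist");o=s["position"][:2]
q=lambda n,u,v,z:print(n,tf(at(K,u/3+60,v/3+70,z),o),"plate",tf(at(K,u/3+60,v/3+70,z),TT))
q("lip hi out",300,344,.062);q("lip hi in",300,381,.062);q("lip hi end",245,344,.062)
q("slug bot",501,424,.046);q("slug L",462,395,.046);q("slug R",540,395,.046)
q("nut LT",350,381,.046);q("nut LB",367,430,.046);q("nut RT",459,381,.046);q("nut RB",472,430,.046)
q("foot front T",574,381,.045);q("foot front B",573,405,.045);q("end",193,342,.062)
E
```

```text
lip hi out [ 65.4 -16.4] plate [ 74.6 -19.7]
lip hi in [66.2 -7.5] plate [ 75.3 -10.9]
lip hi end [ 77.9 -16.4] plate [ 87.1 -19.8]
slug bot [21.8  9.2] plate [31.   5.8]
slug L [31.3  1.4] plate [40.5 -1.9]
slug R [11.9  1.5] plate [21.  -1.8]
nut LT [59.  -2.3] plate [68.2 -5.7]
nut LB [55.6 10.7] plate [64.8  7.3]
nut RT [31.9 -2.2] plate [41.1 -5.6]
nut RB [29.2 10.8] plate [38.3  7.4]
foot front T [ 3.4 -1.8] plate [12.5 -5.2]
foot front B [3.6 4.5] plate [12.8  1.2]
end [ 89.6 -16.9] plate [ 98.8 -20.3]
```

Call:
drive_tool --increments '[{"grip":1,"tx":0.0018,"ty":-0.0124,"tz":0.003,"turn":0},{"grip":1,"tx":0,"ty":0,"tz":0.003,"turn":0},{"grip":1,"tx":-0.0018,"ty":0.0124,"tz":0.003,"turn":0},{"grip":1,"tx":-0.0036,"ty":0.0248,"tz":0.003,"turn":0},{"grip":1,"tx":-0.0044,"ty":0.031,"tz":0.003,"turn":0},{"grip":1,"tx":-0.0044,"ty":0.031,"tz":0.003,"turn":0}]' --newtons 60

```text
clock: 8.2
position: [0.5158, 0.0142, 0.1068]
ee_rot: [3.116, 0.209, 0.002]
force: [7.1, -33.6, -2.1]
width: 0.248
```

Call:
drive_tool --increments '[{"grip":1,"tx":0.0021,"ty":-0.0148,"tz":0,"turn":0},{"grip":1,"tx":0.0071,"ty":-0.0141,"tz":0,"turn":0},{"grip":1,"tx":0.0071,"ty":-0.0141,"tz":0,"turn":0},{"grip":1,"tx":0.0046,"ty":0.0032,"tz":0,"turn":0},{"grip":1,"tx":0.0046,"ty":0.0032,"tz":0,"turn":0},{"grip":1,"tx":-0.0016,"ty":0.0023,"tz":0,"turn":0},{"grip":1,"tx":-0.0078,"ty":0.0014,"tz":0,"turn":0},{"grip":1,"tx":-0.0078,"ty":0.0014,"tz":0,"turn":0},{"grip":1,"tx":-0.0021,"ty":-0.0148,"tz":0,"turn":0},{"grip":1,"tx":0.0071,"ty":-0.0141,"tz":0,"turn":0},{"grip":1,"tx":0.0071,"ty":-0.0141,"tz":0,"turn":0},{"grip":1,"tx":0.0046,"ty":0.0032,"tz":0,"turn":0},{"grip":1,"tx":0.0046,"ty":0.0032,"tz":0,"turn":0},{"grip":1,"tx":-0.0016,"ty":0.0023,"tz":0,"turn":0},{"grip":1,"tx":-0.0078,"ty":0.0014,"tz":0,"turn":0},{"grip":1,"tx":-0.0078,"ty":0.0014,"tz":0,"turn":0}]'

```text
clock: 9.8
position: [0.5143, 0.0104, 0.1072]
ee_rot: [3.112, 0.204, 0.006]
force: [5.5, -19.3, -2.4]
width: 0.24
```

```bash
python3 - <<'E'
from h import *
s=observe();im=get_image("wrist");print(s["position"],s["ee_rot"],s["force"],s["width"])
crop(im,60,70,256,200,3,"pics/w5.png")
E
```

```text
[0.51427316 0.0103533  0.10716583] [3.11152045 0.204277   0.00610991] [  5.47188725 -19.31499934  -2.36626262] 0.23963397219225402
```

View pics/w5.png

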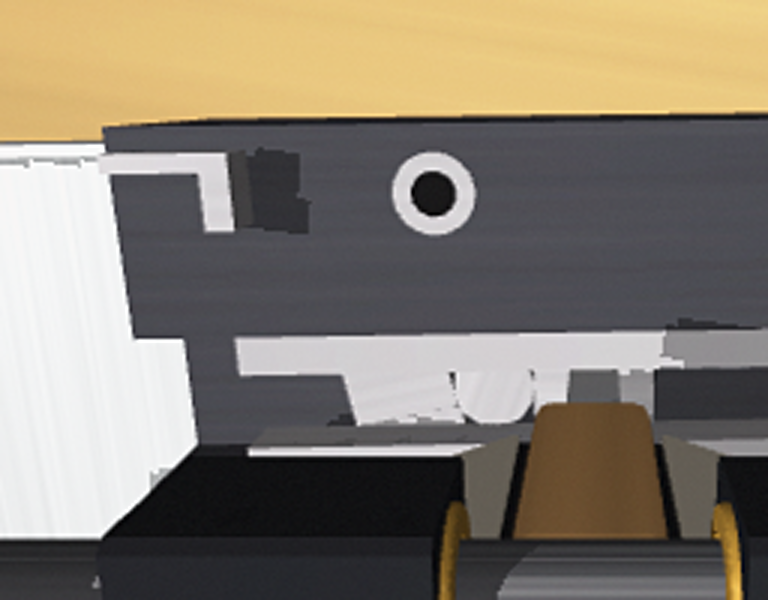

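Call:
drive_tool --increments '[{"grip":1,"tx":0.0014,"ty":-0.0099,"tz":0,"turn":0.012},{"grip":1,"tx":0.0126,"ty":-0.0083,"tz":0,"turn":0.012},{"grip":1,"tx":0.0126,"ty":-0.0083,"tz":0,"turn":0.012},{"grip":1,"tx":0.0111,"ty":0.0016,"tz":0,"turn":0.012},{"grip":1,"tx":0.0037,"ty":0.0005,"tz":0,"turn":0.012},{"grip":1,"tx":-0.0025,"ty":-0.0004,"tz":0,"turn":0.012},{"grip":1,"tx":-0.0025,"ty":-0.0004,"tz":0,"turn":0.012},{"grip":1,"tx":-0.001,"ty":-0.0103,"tz":0,"turn":0.012},{"grip":1,"tx":0.0126,"ty":-0.0083,"tz":0,"turn":0.012},{"grip":1,"tx":0.0126,"ty":-0.0083,"tz":0,"turn":0.012},{"grip":1,"tx":0.0111,"ty":0.0016,"tz":0,"turn":0.012},{"grip":1,"tx":0.0037,"ty":0.0005,"tz":0,"turn":0.012},{"grip":1,"tx":-0.0025,"ty":-0.0004,"tz":0,"turn":0.012},{"grip":1,"tx":-0.0025,"ty":-0.0004,"tz":0,"turn":0.012}]'

```text
clock: 11.25
position: [0.5147, 0.0087, 0.1074]
ee_rot: [3.108, 0.222, 0.01]
force: [2.7, -7.9, -4.0]
width: 0.239
```

Call:
drive_tool --increments '[{"grip":1,"tx":0.0014,"ty":-0.0099,"tz":0,"turn":0},{"grip":1,"tx":0.0126,"ty":-0.0083,"tz":0,"turn":0},{"grip":1,"tx":0.0126,"ty":-0.0083,"tz":0,"turn":0},{"grip":1,"tx":0.0111,"ty":0.0016,"tz":0,"turn":0},{"grip":1,"tx":0.0037,"ty":0.0005,"tz":0,"turn":0},{"grip":1,"tx":-0.0025,"ty":-0.0004,"tz":0,"turn":0},{"grip":1,"tx":-0.0025,"ty":-0.0004,"tz":0,"turn":0},{"grip":1,"tx":-0.003,"ty":0.009,"tz":0,"turn":0},{"grip":1,"tx":-0.0034,"ty":0.0147,"tz":0,"turn":0},{"grip":1,"tx":-0.0036,"ty":0.02,"tz":0,"turn":0},{"grip":1,"tx":-0.0036,"ty":0.0247,"tz":0,"turn":0},{"grip":1,"tx":-0.0036,"ty":0.0247,"tz":0,"turn":0}]'

```text
clock: 12.45
position: [0.5147, 0.0103, 0.1073]
ee_rot: [3.1, 0.213, 0.012]
force: [7.3, -27.6, -7.7]
width: 0.241
```

```bash
cat >> h.py <<'E'
def rect(z=.046,xs=range(-10,70),ys=range(-8,14,2)):
    s=observe();K=cam("wrist",s);im=get_image("wrist").astype(np.float32).mean(2);o=s["position"][:2]
    c,sn=np.cos(YAW),np.sin(YAW)
    for y in ys:
        r=[]
        for x in xs:
            w=o+np.array([c*x-sn*y,sn*x+c*y])/1e3;u,v=px(K,[*w,z]);r.append(cv2.getRectSubPix(im,(1,1),(float(u),float(v)))[0,0])
        print("%4d "%y+"".join(" .:-=+*#%@"[min(9,int(k/25.6))] for k in r))
    print(s["position"],s["ee_rot"],s["force"])
E
python3 -c "
from h import *
rect()"
```

```text
-8 %%%%%%%%%%%%%%%%%%%%%%%%%%%%%%%%%%%%%%%%%%%%%%%%%%%%%%%%%%%%%%%%%%%%%%%%%%%%%%%%
  -6 %%%%%%%%%%%%%%%%%%%%%%%%%%%%%%%%%%%%%%%%%%%%%%%%%%%%%%%%%%%%%%%%%%%%%%%%%%%%%%%%
  -4 #+-----------+%%%%%%%%+:---=*##%%%%#+=-:::::#%%%%%%%%%%%%%%%%%%%%%%%%%*---------
  -2 +=-----------+#%%%%%%%+::=#%%%%%%%%%%%%+:.:-#%%%%%%%%%%%%%%%%%%%%%%%%%=---------
   0 +------------=#%%%%%%%+-#%%%%%%%%%%%%%%%#-:+%%%%%%%%%%%%%%%%%%%%%%%%%#----------
   2 +-------------#%%%%%%%*#%%%%%%%%%%%%%%%%%#:#%%%%%%%%%%%%%%%%%%%%%%%%%*----------
   4 =-::----------=+===*#%%%%%%%%%%%%%%%%%%%%%*%%%%%%%%%%%%%%%%%%%%%%%%%#=:-----:--:
   6 :::::::::::::::::::::*#%%%%%%%%%%%%%%%%%%%%%%%%##%%%%#%%%%%%%%%%%%%%#-:.:---:---
   8 ::::::::::::::::::::::=%%%%%%%%%%%%%%%%%%##%%##*+++++%%###*****##%%%=:..:..:----
  10 :::::::::::::::::::::::---------------------------------------------------------
  12 :::::::::::::::::::::::---------------------------------------------------------
[0.51471441 0.01026889 0.107267  ] [3.09964319 0.21300501 0.01213166] [  7.25620375 -27.55242893  -7.73922081]
```

```bash
python3 - <<'E'
from h import *
o=np.array([.51625,.0117]);s=dict(position=np.array([.51625,.0117,.10555]),ee_rot=np.array([3.127,.22,.001]));K=cam("wrist",s)
for u,v,z in((118,135,.062),(143,342,.062),(350,381,.046),(367,430,.046),(350,381,.042),(367,430,.042),(240,160,.074),(245,238,.074),(193,342,.036),(205,445,.036)):print(u,v,z,tf(at(K,u/3+60,v/3+70,z),o))
E
```

```text
118 135 0.062 [100.2 -62.8]
143 342 0.062 [100.9 -17. ]
350 381 0.046 [59.  -2.4]
367 430 0.046 [55.6 10.6]
350 381 0.042 [60.  -1.1]
367 430 0.042 [56.6 12.2]
240 160 0.074 [ 70.3 -58.4]
245 238 0.074 [ 71.  -42.6]
193 342 0.036 [101.1  -9.8]
205 445 0.036 [101.2  18.5]
```

Call:
drive_tool --increments '[{"grip":1,"tx":0.0021,"ty":-0.0148,"tz":-0.003,"turn":0},{"grip":1,"tx":0.012,"ty":-0.0134,"tz":-0.003,"turn":0},{"grip":1,"tx":0.012,"ty":-0.0134,"tz":-0.003,"turn":0},{"grip":1,"tx":0.0103,"ty":-0.0011,"tz":-0.003,"turn":0},{"grip":1,"tx":0.0028,"ty":-0.0021,"tz":-0.003,"turn":0},{"grip":1,"tx":-0.0034,"ty":-0.003,"tz":-0.003,"turn":0},{"grip":1,"tx":-0.0034,"ty":-0.003,"tz":-0.003,"turn":0},{"grip":1,"tx":-0.0016,"ty":-0.0154,"tz":-0.003,"turn":0},{"grip":1,"tx":0.012,"ty":-0.0134,"tz":-0.003,"turn":0},{"grip":1,"tx":0.012,"ty":-0.0134,"tz":-0.003,"turn":0},{"grip":1,"tx":0.0103,"ty":-0.0011,"tz":-0.003,"turn":0},{"grip":1,"tx":0.0028,"ty":-0.0021,"tz":-0.003,"turn":0},{"grip":1,"tx":-0.0034,"ty":-0.003,"tz":-0.003,"turn":0},{"grip":1,"tx":-0.0034,"ty":-0.003,"tz":-0.003,"turn":0},{"grip":1,"tx":-0.0016,"ty":-0.0154,"tz":-0.003,"turn":0},{"grip":1,"tx":-0.0016,"ty":-0.0154,"tz":-0.003,"turn":0.03}]'

```text
clock: 14.1
position: [0.5144, 0.0044, 0.1061]
ee_rot: [3.096, 0.263, 0.014]
force: [0.0, 0.1, -0.8]
width: 0.235
```

```bash
python3 -c "
from h import *
rect()"
```

```text
-8 %%%%%%%%%%%%%%%%%%%%%%%%%%%%%%%%%%%%%%%%%%%%%%%%%%%%%%%%%%%%%%%%%%%%%%%%%%%%%%%%
  -6 %%############%%%%%%%%%#+++++****+++******+*++++**%%%%%%%%%%%%%%%%%%%%%%%%%%*+++
  -4 #%+-----------+%%%%%%%%+.::.::::-=+#%##*++=:.::::+%%%%%%%%%%%%%%%%%%%%%%%%%#=---
  -2 ++=-----------=%%%%%%%%+.:::::+%%%%%%%%%%%%*=:.:-#%%%%%%%%%%%%%%%%%%%%%%%%%*----
   0 ++------------=%%%%%%%%+..::=#%%%%%%%%%%%%%%%*::=%%%%%%%%%%%%%%%%%%%%%%%%%%=----
   2 +=-------------%%%%%%%%+..:=%%%%%%%%%%%%%%%%%%+:+%%%%%%%%%%%%%%%%%%%%%%%%%#-:---
   4 :::::::::::::::====+#%%=..:*%%%%%%%%%%%%%%%%%%##%%%%%#%%%%%%%%%%%%%%%%%%%%+----:
   6 :::::::::::::::::::::-*-..-%%%%%%%%%%%%%%%%%%%%%%%%%%%%#**##%%%####%%%%%%%-...::
   8 ::::::::::::::::::::::--:::++++++=+******+**+*+===========================::::::
  10 :::::::::::::::::::::::---------------------------------------------------------
  12 :::::::::::::::::::::::--------------------------------------:::-----------:::--
[0.51442149 0.00440162 0.10614749] [3.09641143 0.26331705 0.01400157] [ 0.0499686   0.09125845 -0.80603788]
```

Call:
drive_tool --increments '[{"grip":1,"tx":0.0003,"ty":0.0152,"tz":-0.0015,"turn":0},{"grip":1,"tx":-0.0011,"ty":0.0251,"tz":-0.0015,"turn":0},{"grip":1,"tx":-0.0025,"ty":0.035,"tz":-0.0015,"turn":0},{"grip":1,"tx":-0.0039,"ty":0.0449,"tz":-0.0015,"turn":0},{"grip":1,"tx":-0.0039,"ty":0.0449,"tz":-0.0015,"turn":0},{"grip":1,"tx":-0.0039,"ty":0.0449,"tz":-0.0015,"turn":0},{"grip":1,"tx":0.0018,"ty":0.0053,"tz":-0.0015,"turn":0},{"grip":1,"tx":0.0018,"ty":0.0053,"tz":-0.0015,"turn":0}]'

```text
clock: 14.95
position: [0.5151, 0.0055, 0.1054]
ee_rot: [3.096, 0.265, 0.013]
force: [-0.3, -0.1, -2.1]
width: 0.24
```

```bash
python3 -c "
from h import *
rect()"
```

```text
-8 %%%%%%%%%%%%%%%%%%%%%%%%%%%%%%%%%%%%%%%%%%%%%%%%%%%%%%%%%%%%%%%%%%%%%%%%%%%%%%%%
  -6 %%%%%%%%%%%%%%%%%%%%%%%%%%%%%%%%%%%%%%%%%%%%%%%%%%%%%%%%%%%%%%%%%%%%%%%%%%%%%%%%
  -4 #%+-----------+%%%%%%%%+:------:::::::::::-======-:..:+%%%%%%%%%%%%%%%%%%%%%%%%%
  -2 ++=-----------=%%%%%%%%+--:::::::::::::-#%%%%%%%%#*=::=%%%%%%%%%%%%%%%%%%%%%%%%%
   0 ++------------=%%%%%%%%+--::::::::::-+%%%%%%%%%%%%%%%--%%%%%%%%%%%%%%%%%%%%%%%%%
   2 +=-------------%%%%%%%%+::::::::::::*%%%%%%%%%%%%%%%%%=#%%%%%%%%%%%%%%%%%%%%%%%%
   4 :::::::::::::::----=#%%=::...:....:#%%%%%%%%%%%%%%%%%%##%%%%%%%%%%%%%%%%%%%%%%%%
   6 :::::::::::::::::::::-*=...::...:.:#%%%%%%%%%%%%%%%%%%#*%%%%%%%%%%%%%%%%%%%%%%%%
   8 ::::::::::::::::::::::=:.::.......:#%%%%%%%*%%#%%%%%%%#*#######*+++++++*%%%*+***
  10 :::::::::::::::::::::::---------------------------------------------------------
  12 :::::::::::::::::::::::---------------------------------------------------------
[0.51508822 0.00548513 0.10539569] [3.09571307 0.26540778 0.01341566] [-0.34887582 -0.05018231 -2.05992153]
```

Call:
drive_tool --increments '[{"grip":1,"tx":-0.0011,"ty":0.0251,"tz":0,"turn":-0.01},{"grip":1,"tx":-0.0029,"ty":0.0375,"tz":0,"turn":-0.01},{"grip":1,"tx":-0.0046,"ty":0.0498,"tz":0,"turn":-0.01},{"grip":1,"tx":-0.0064,"ty":0.0622,"tz":0,"turn":-0.01},{"grip":1,"tx":-0.0082,"ty":0.0746,"tz":0,"turn":-0.01},{"grip":1,"tx":-0.0082,"ty":0.0746,"tz":0,"turn":-0.01}]'

```text
clock: 15.6
position: [0.512, 0.029, 0.1055]
ee_rot: [3.089, 0.243, 0.012]
force: [5.0, -25.2, 2.3]
width: 0.236
```

```bash
python3 -c "
from h import *
rect()"
```

```text
-8 %%%%%%%%%%%%%%%%%%%%%%%%%%%%%%%%%%%%%%%%%%%%%%%%%%%%%%%%%%%%%%%%%%%%%%%%%%%+:---
  -6 %%%%%%%%%%%%%%%%%%%%%%%%%%%%%%%%%%%%%%%%%%%%%%%%%%%%%%%%%%%%%%%%%%%%%%%%%%%+:---
  -4 *-----------+%%%%%%%%=:::-------===-:::-%%%%%%%%%%%%%%%%%%%%%%%%%#=---------::::
  -2 +-----------=%%%%%%%%=:::-+#%%%%%%#*+-::#%%%%%%%%%%%%%%%%%%%%%%%%%=-------------
   0 =------------%%%%%%%%+:=#%%%%%%%%%%%%%*:*%%%%%%%%%%%%%%%%%%%%%%%%%+:------------
   2 -------------#%%%%%%%+=%%%%%%%%%%%%%%%%%+%%%%%%%%%%%%%%%%%%%%%%%%%*-------------
   4 :::::::::::::----=+###%%%%%%%%%%%%%%%%%%%#%%%%%%%%%%%%%%%%%%%%%%%%#-:-::----::-:
   6 ::::::::::::::::::::-#%%%%%%%%%%%%%%%%%%%#%%%%%%%%%%%%%%%%%%%%%%%%*-:------:----
   8 :::::::::::::::::::::+#%%%%%%%%%%%%%#%%%%###***+#%####%++++++*#%%%#-------------
  10 ::::::::::::::::::::::----------------------------------------------------------
  12 ::::::::::::::::::::::----------------------------------------------------::--::
[0.51204841 0.02898828 0.10545078] [3.0887449  0.24287623 0.01174185] [  4.98767388 -25.15811122   2.26098699]
```

Call:
drive_tool --increments '[{"grip":1,"tx":-0.0018,"ty":0.0124,"tz":0,"turn":0},{"grip":1,"tx":-0.0036,"ty":0.0248,"tz":0,"turn":0},{"grip":1,"tx":-0.0045,"ty":0.031,"tz":0,"turn":0},{"grip":1,"tx":-0.0045,"ty":0.031,"tz":0,"turn":0},{"grip":1,"tx":-0.0045,"ty":0.031,"tz":0,"turn":0},{"grip":1,"tx":-0.0045,"ty":0.031,"tz":0,"turn":0}]'

```text
clock: 16.25
position: [0.51, 0.0429, 0.1054]
ee_rot: [3.09, 0.245, 0.012]
force: [-0.7, -0.6, -1.1]
width: 0.238
```

Call:
drive_tool --increments '[{"grip":1,"tx":-0.0028,"ty":0.0198,"tz":0,"turn":0},{"grip":1,"tx":-0.0057,"ty":0.0396,"tz":0,"turn":0},{"grip":1,"tx":-0.0085,"ty":0.0594,"tz":0,"turn":0},{"grip":1,"tx":-0.0114,"ty":0.0792,"tz":0,"turn":0},{"grip":1,"tx":-0.0142,"ty":0.099,"tz":0,"turn":0},{"grip":1,"tx":-0.0171,"ty":0.1188,"tz":0,"turn":0},{"grip":1,"tx":-0.0199,"ty":0.1386,"tz":0,"turn":0},{"grip":1,"tx":-0.0214,"ty":0.149,"tz":0,"turn":0},{"grip":1,"tx":-0.0214,"ty":0.149,"tz":0,"turn":0}]'

```text
clock: 17.15
position: [0.5013, 0.1034, 0.1054]
ee_rot: [3.09, 0.247, 0.012]
force: [0.2, 0.3, -0.6]
width: 0.239
```

```bash
python3 - <<'E'
from h import *
s=observe();im=get_image("wrist");print(s["position"],s["ee_rot"],s["force"])
im2=get_image("scene")
a=cv2.resize(im[60:300,0:340],(680,480),interpolation=2);b=cv2.resize(im2[160:260,170:300],(780,600),interpolation=2)
cv2.imwrite("pics/sc6.png",b[:,:,::-1]);cv2.imwrite("pics/w6.png",a[:,:,::-1])
E
```

```text
[0.50129453 0.10338259 0.10536264] [3.09011962 0.24719035 0.01154037] [ 0.23171171  0.30078369 -0.6169387 ]
```

View pics/w6.png

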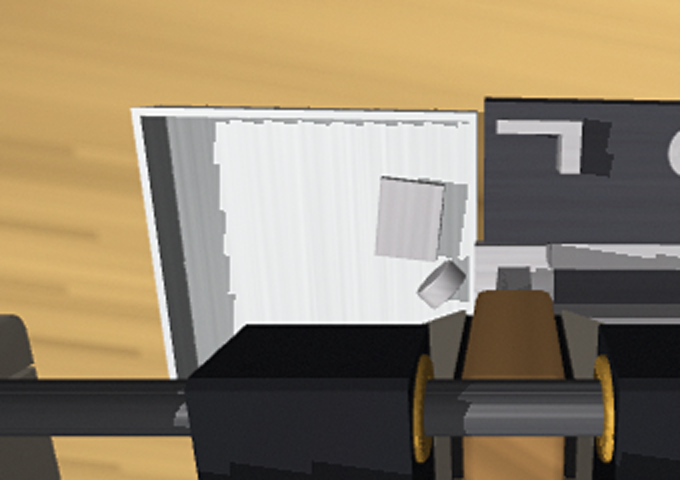

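Call:
drive_tool --increments '[{"grip":1,"tx":-0.0022,"ty":0.015,"tz":0,"turn":0},{"grip":1,"tx":-0.0043,"ty":0.0297,"tz":0,"turn":0},{"grip":1,"tx":-0.0043,"ty":0.0297,"tz":0.01,"turn":0},{"grip":1,"tx":-0.0043,"ty":0.0297,"tz":0.05,"turn":0},{"grip":1,"tx":-0.0043,"ty":0.0297,"tz":0.12,"turn":0},{"grip":1,"tx":-0.0043,"ty":0.0297,"tz":0.22,"turn":0},{"grip":1,"tx":-0.0043,"ty":-0.05,"tz":0.29,"turn":0.14},{"grip":1,"tx":-0.0143,"ty":-0.15,"tz":0.29,"turn":0.28},{"grip":1,"tx":-0.03,"ty":-0.25,"tz":0.29,"turn":0.42},{"grip":1,"tx":-0.05,"ty":-0.36,"tz":0.29,"turn":0.56},{"grip":1,"tx":-0.07,"ty":-0.47,"tz":0.29,"turn":0.7},{"grip":1,"tx":-0.09,"ty":-0.58,"tz":0.29,"turn":0.84},{"grip":1,"tx":-0.11,"ty":-0.7,"tz":0.29,"turn":0.98},{"grip":1,"tx":-0.124,"ty":-0.8,"tz":0.29,"turn":1},{"grip":1,"tx":-0.124,"ty":-0.9,"tz":0.29,"turn":1},{"grip":1,"tx":-0.124,"ty":-0.98,"tz":0.29,"turn":1},{"grip":1,"tx":-0.124,"ty":-0.98,"tz":0.29,"turn":1}]'

```text
clock: 18.95
position: [0.45, -0.2964, 0.2215]
ee_rot: [2.566, 1.75, 0.039]
force: [-0.5, -0.1, -2.4]
width: 0.237
```

Call:
drive_tool --increments '[{"grip":1,"tx":0.004,"ty":-0.033,"tz":0,"turn":0.14},{"grip":1,"tx":0.004,"ty":-0.033,"tz":-0.08,"turn":0.28},{"grip":1,"tx":0.004,"ty":-0.033,"tz":-0.17,"turn":0.28},{"grip":1,"tx":0.004,"ty":-0.033,"tz":-0.24,"turn":0.28},{"grip":1,"tx":0.004,"ty":-0.033,"tz":-0.25,"turn":0.28},{"grip":1,"tx":0.004,"ty":-0.033,"tz":-0.25,"turn":0.28}]'

```text
clock: 19.55
position: [0.4516, -0.3091, 0.1215]
ee_rot: [2.286, 2.11, 0.047]
force: [-0.7, -0.0, -0.9]
width: 0.24
```

```bash
python3 - <<'E'
from h import *
s=observe();im=get_image("wrist");print(s["position"],s["ee_rot"],s["force"])
K=cam("wrist",s);g=im[::2,::2].astype(int)
for p in ((.4233,-.2789,.03),(.4845,-.2798,.03)):print(px(K,p))
crop(im,160,90,200,150,4,"pics/w7.png")
E
```

```text
[ 0.4515831  -0.30905182  0.12148366] [2.2863052  2.11049151 0.04673464] [-0.67790988 -0.00998378 -0.90447751]
(np.float64(214.44672392381625), np.float64(156.01517023834663))
(np.float64(288.64153657441204), np.float64(150.7156665118676))
```

View pics/w7.png

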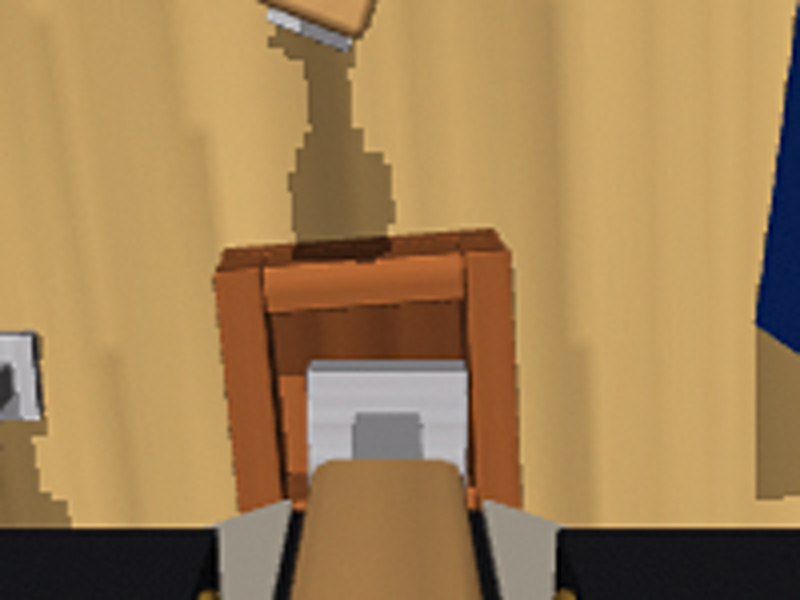

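```bash
python3 - <<'E'
from h import *
K=cam("wrist")
q=lambda n,u,v,z:print(n,at(K,u/4+160,v/4+90,z).round(4))
q("st TL",218,268,.03);q("st TR",512,250,.03);q("L outer",236,490,.03);q("R outer",520,500,.03)
q("pk TL",263,268,.03);q("pk TR",465,254,.03);q("pk L",284,480,.03);q("pk R",472,480,.03)
q("foot TL",308,368,.0625);q("foot TR",466,368,.0625)
E
```

```text
st TL [ 0.4241 -0.2805  0.03  ]
st TR [ 0.485 -0.282  0.03 ]
L outer [ 0.4223 -0.3293  0.03  ]
R outer [ 0.4839 -0.3375  0.03  ]
pk TL [ 0.4333 -0.2813  0.03  ]
pk TR [ 0.4752 -0.282   0.03  ]
pk L [ 0.4329 -0.328   0.03  ]
pk R [ 0.4736 -0.3319  0.03  ]
foot TL [ 0.4418 -0.2948  0.0625]
foot TR [ 0.4709 -0.2974  0.0625]
```

Call:
drive_tool --increments '[{"grip":1,"tx":-0.0037,"ty":-0.005,"tz":-0.03,"turn":0},{"grip":1,"tx":-0.0037,"ty":-0.005,"tz":-0.06,"turn":0},{"grip":1,"tx":-0.0037,"ty":-0.005,"tz":-0.08,"turn":0},{"grip":1,"tx":-0.0037,"ty":-0.005,"tz":-0.098,"turn":0},{"grip":1,"tx":-0.0037,"ty":-0.005,"tz":-0.101,"turn":0},{"grip":1,"tx":-0.0037,"ty":-0.005,"tz":-0.101,"turn":0}]'

```text
clock: 20.2
position: [0.4508, -0.3114, 0.0818]
ee_rot: [2.285, 2.11, 0.047]
force: [-0.5, 0.4, -1.7]
width: 0.237
```

Call:
drive_tool --increments '[{"grip":1,"tx":0,"ty":0,"tz":-0.003,"turn":0},{"grip":1,"tx":0,"ty":0,"tz":-0.006,"turn":0},{"grip":1,"tx":0,"ty":0,"tz":-0.006,"turn":0}]'

```text
clock: 20.5
position: [0.4508, -0.3115, 0.0795]
ee_rot: [2.285, 2.109, 0.047]
force: [-0.1, 0.3, -1.7]
width: 0.232
```

Call:
drive_tool --increments '[{"grip":1,"tx":0,"ty":0,"tz":-0.003,"turn":0},{"grip":1,"tx":0,"ty":0,"tz":-0.004,"turn":0},{"grip":1,"tx":0,"ty":0,"tz":-0.004,"turn":0},{"grip":-0.2,"tx":0,"ty":0,"tz":-0.004,"turn":0},{"grip":-0.2,"tx":0,"ty":0,"tz":-0.004,"turn":0},{"grip":-0.2,"tx":0,"ty":0,"tz":-0.004,"turn":0},{"grip":-0.2,"tx":0,"ty":0,"tz":-0.004,"turn":0},{"grip":-0.2,"tx":0,"ty":0,"tz":0.06,"turn":0},{"grip":-0.2,"tx":0,"ty":0,"tz":0.17,"turn":0},{"grip":-0.2,"tx":0,"ty":0,"tz":0.28,"turn":0},{"grip":-0.2,"tx":0,"ty":0,"tz":0.35,"turn":0},{"grip":-0.2,"tx":0,"ty":0,"tz":0.35,"turn":0}]'

```text
clock: 21.7
position: [0.453, -0.3126, 0.2238]
ee_rot: [2.28, 2.104, 0.051]
force: [0.9, -0.1, 0.0]
width: 0.605
```

```bash
python3 - <<'E'
from h import *
s=dict(position=np.array([.52277,-.06116,.20622]),ee_rot=np.array([-3.13182,-.22326,.00228]));K=cam("wrist",s)
# plate origin from wrist view: throat/plate-end features
c,sn=np.cos(YAW),np.sin(YAW)
P0=TT-0
for u,v,z in((30,343,.095),(36,338,.095),(55,328,.073),(118,163,.062),(473,163,.062)):print(u,v,tf(at(K,u/1.5605,v/1.5605,z),TT))
im=get_image("top");cv2.imwrite("pics/top8.png",im[:,:,::-1])
print((im[205:245,190:262].mean(2)/25.6).astype(int).tolist() if 0 else "")
E
```

```text
30 343 [160.7  38.1]
36 338 [156.4  34.8]
55 328 [160.6  36.6]
118 163 [109.4 -66.9]
473 163 [-108.1  -67. ]
```

Call:
drive_tool --increments '[{"grip":-0.2,"tx":0,"ty":0.12,"tz":0,"turn":0.08},{"grip":-0.2,"tx":0,"ty":0.24,"tz":0,"turn":0.08},{"grip":-0.2,"tx":0,"ty":0.36,"tz":0,"turn":0.08},{"grip":-0.2,"tx":0,"ty":0.48,"tz":0,"turn":0.08},{"grip":-0.2,"tx":0,"ty":0.6,"tz":0,"turn":0.08},{"grip":-0.2,"tx":0,"ty":0.72,"tz":0,"turn":0.08},{"grip":-0.2,"tx":0,"ty":0.84,"tz":0,"turn":0.08},{"grip":-0.2,"tx":0,"ty":0.96,"tz":0,"turn":0.08},{"grip":-0.2,"tx":0,"ty":1,"tz":0,"turn":0.08},{"grip":-0.2,"tx":0,"ty":1,"tz":0,"turn":0.08}]'

```text
clock: 22.75
position: [0.4509, 0.091, 0.2203]
ee_rot: [2.188, 2.209, 0.05]
force: [0.3, -0.3, 0.2]
width: 0.602
```

```bash
python3 - <<'E'
from h import *
s=observe();K=cam("wrist",s);print(s["position"],s["ee_rot"])
im=get_image("wrist");im2=get_image("top");im3=get_image("scene")
print(px(K,[.4552,.157,.095]),px(cam("top"),[.4552,.157,.095]))
a=cv2.resize(im[40:260,130:400],(540,440),interpolation=2)
b=cv2.resize(im3[160:310,80:300],(440,300),interpolation=2)
can=np.zeros((600,800,3),np.uint8);can[:440,:540]=a
t=cv2.resize(im2[200:280,340:425],(255,240),interpolation=2);can[:240,545:800]=t
can[440:600,:440]=cv2.resize(im3[155:235,200:310],(440,320),interpolation=2)[80:240]
t=cv2.resize(im3[230:300,90:160],(250,250),interpolation=2);can[250:500,545:795]=t
cv2.imwrite("pics/comp.png",can[:,:,::-1])
E
```

```text
[0.45086379 0.090964   0.22034171] [2.18822387 2.20873022 0.05043127]
(np.float64(255.58601793961623), np.float64(106.80121201733753)) (np.float64(225.57498689543246), np.float64(234.945446294138))
```

View pics/comp.png

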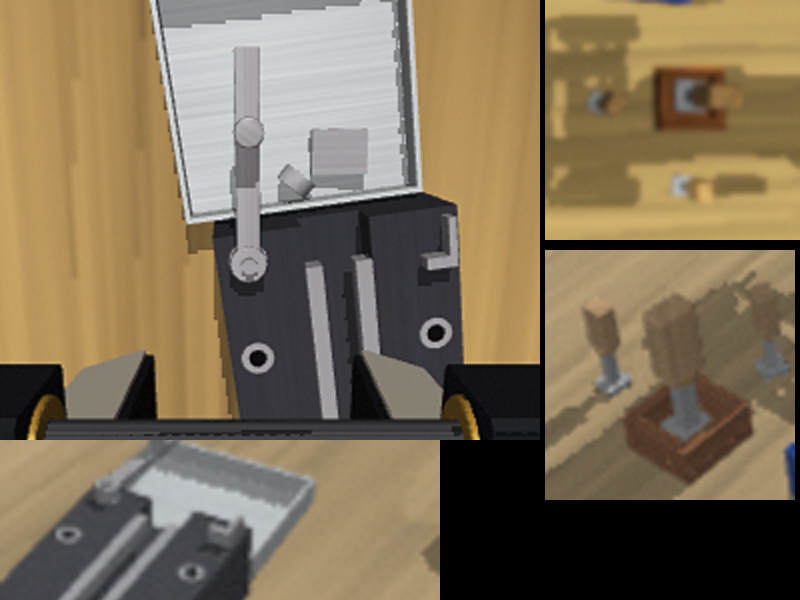

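Call:
drive_tool --increments '[{"grip":-0.2,"tx":0.009,"ty":0.12,"tz":0,"turn":0},{"grip":-0.2,"tx":0.009,"ty":0.169,"tz":-0.05,"turn":0},{"grip":-0.2,"tx":0.009,"ty":0.169,"tz":-0.16,"turn":0},{"grip":-0.2,"tx":0.009,"ty":0.169,"tz":-0.25,"turn":0},{"grip":-0.2,"tx":0.009,"ty":0.169,"tz":-0.32,"turn":0},{"grip":-0.2,"tx":0.009,"ty":0.169,"tz":-0.345,"turn":0},{"grip":-0.2,"tx":0.009,"ty":0.169,"tz":-0.348,"turn":0},{"grip":1,"tx":0.009,"ty":0.169,"tz":-0.348,"turn":0},{"grip":1,"tx":0.009,"ty":0.169,"tz":-0.348,"turn":0},{"grip":1,"tx":0.009,"ty":0.169,"tz":-0.348,"turn":0},{"grip":1,"tx":0.009,"ty":0.169,"tz":-0.348,"turn":0}]' --newtons 15

```text
clock: 24.0
position: [0.4556, 0.1544, 0.0822]
ee_rot: [2.194, 2.2, 0.051]
force: [0.2, -0.6, -0.6]
width: 0.302
```

Call:
drive_tool --increments '[{"grip":1,"tx":0,"ty":0.008,"tz":0,"turn":0},{"grip":1,"tx":0,"ty":0.008,"tz":0,"turn":0},{"grip":1,"tx":0,"ty":0.008,"tz":0,"turn":0},{"grip":1,"tx":0,"ty":0.008,"tz":0,"turn":0}]'

```text
clock: 24.4
position: [0.4558, 0.1582, 0.0825]
ee_rot: [2.194, 2.2, 0.052]
force: [-1.6, 2.6, 4.8]
width: 0.147
```

Call:
drive_tool --increments '[{"grip":1,"tx":0.0116,"ty":-0.0005,"tz":0,"turn":-0.067},{"grip":1,"tx":0.0231,"ty":-0.0019,"tz":0,"turn":-0.133},{"grip":1,"tx":0.0458,"ty":-0.007,"tz":0,"turn":-0.267},{"grip":1,"tx":0.0675,"ty":-0.0152,"tz":0,"turn":-0.4},{"grip":1,"tx":0.0878,"ty":-0.0263,"tz":0,"turn":-0.533},{"grip":1,"tx":0.1064,"ty":-0.0403,"tz":0,"turn":-0.667},{"grip":1,"tx":0.1229,"ty":-0.0565,"tz":0,"turn":-0.8},{"grip":1,"tx":0.1229,"ty":-0.0565,"tz":0,"turn":-0.8}]' --newtons 25

```text
clock: 25.2
position: [0.5058, 0.1349, 0.0826]
ee_rot: [2.891, 1.109, 0.027]
force: [0.0, -0.4, 3.0]
width: 0.136
```

Call:
drive_tool --increments '[{"grip":1,"tx":0.0133,"ty":-0.0177,"tz":0,"turn":-0.127},{"grip":1,"tx":0.0245,"ty":-0.038,"tz":0,"turn":-0.26},{"grip":1,"tx":0.0328,"ty":-0.0598,"tz":0,"turn":-0.393},{"grip":1,"tx":0.0375,"ty":-0.0795,"tz":0,"turn":-0.51},{"grip":1,"tx":0.0385,"ty":-0.0848,"tz":0,"turn":-0.54},{"grip":1,"tx":0.0392,"ty":-0.089,"tz":0,"turn":-0.54},{"grip":1,"tx":0.0398,"ty":-0.0935,"tz":0,"turn":-0.54},{"grip":1,"tx":0.0398,"ty":-0.0935,"tz":0,"turn":-0.54}]'

```text
clock: 26.0
position: [0.5212, 0.1005, 0.0826]
ee_rot: [3.084, 0.27, 0.006]
force: [-2.3, 9.5, 3.0]
width: 0.142
```

Call:
drive_tool --increments '[{"grip":1,"tx":0.0015,"ty":-0.01,"tz":0,"turn":0},{"grip":1,"tx":0.0018,"ty":-0.0125,"tz":0,"turn":0},{"grip":1,"tx":0.0018,"ty":-0.0125,"tz":0,"turn":0}]'

```text
clock: 26.3
position: [0.5212, 0.1004, 0.0826]
ee_rot: [3.088, 0.285, 0.007]
force: [-2.3, 13.5, 1.1]
width: 0.137
```

Call:
drive_tool --increments '[{"grip":0.1,"tx":0,"ty":0,"tz":0,"turn":0},{"grip":0.1,"tx":0,"ty":0,"tz":0,"turn":0},{"grip":0.1,"tx":0,"ty":0,"tz":0,"turn":0},{"grip":0.1,"tx":0,"ty":0,"tz":0,"turn":0},{"grip":0.1,"tx":0,"ty":0,"tz":0.03,"turn":0},{"grip":0.1,"tx":0,"ty":0,"tz":0.12,"turn":0},{"grip":0.1,"tx":0,"ty":0,"tz":0.24,"turn":0},{"grip":0.1,"tx":0,"ty":-0.1,"tz":0.35,"turn":0},{"grip":0.1,"tx":0,"ty":-0.2,"tz":0.35,"turn":0},{"grip":0.1,"tx":0,"ty":-0.2,"tz":0.35,"turn":0}]'

```text
clock: 27.3
position: [0.5222, 0.0132, 0.2257]
ee_rot: [3.086, 0.271, 0.014]
force: [0.2, 0.2, -1.0]
width: 0.454
```

```bash
python3 - <<'E'
from h import *
s=observe();K=cam("wrist",s);print(s["position"],s["ee_rot"],s["clock"])
im=get_image("wrist").astype(np.float32);g=im.mean(2)
O=np.array([.51615,.00306]);c,sn=np.cos(YAW),np.sin(YAW)
def sh(z,xs,ys):
    for y in ys:
        r=""
        for x in xs:
            w=O+np.array([c*x-sn*y,sn*x+c*y])/1e3;u,v=px(K,[*w,z])
            r+=" .:-=+*#%@"[min(9,int(cv2.getRectSubPix(g,(1,1),(float(u),float(v)))[0,0]/25.6))] if 0<=u<511 and 0<=v<383 else "?"
        print("%4d "%y+r)
print("bar plane, x 60..180");sh(.073,range(60,182,2),range(-66,66,4))
E
```

```text
[0.52220763 0.01322736 0.22566786] [3.08568909 0.27138684 0.01363695] 27.3
bar plane, x 60..180
 -66 ............  ......:-=+*************************************
 -62 ::::::::::::::::::::::::####%%%%%%%%%######%%%%@%%%%#####%%%%
 -58 ::::......-##############@@%#%@@**@@%%*%%%@##*@@%*@@%@*%#@@@#
 -54 ::::......-##*.-###%%=::@@@@@%@@@@@@@@@@@@@@@@@@@@@@@@@@@@@@@
 -50 ::::.....:-##*.:###%%+::@@@@%%@@@@@@@@@@@@@@@@@@@@@@@@@@@@@@@
 -46 ::::......-##*.:###%%+:-@%@@@@@@@@@@@@@@@@@@@@@@@@@@@@@@@@@@@
 -42 ::::::::::.....:####%+:-@@%@@@@@@@@@@@@@@@@@@@@@@@@@@@@@@@@@@
 -38 ::::::::::.....:###%%=::=-+***######@@@@@@@@@@@@@@@@@@@@@@@@@
 -34 ::::::::::.....:####%=::=*##########%@@@@@@@@@@@@@@@@@@@@@@@@
 -30 ::::::::::.....-####%*::-=##########%@@@@@@@@@@@@@@@@@@@@@@@@
 -26 :::::::::......:###%%*::=-##########%@@@@@@@@@@@@@@@@@@@@@@@@
 -22 :::............::::::-::+:###########@@@@@@@@@@@@@@@@@@@@@@@@
 -18 +++++++++++=+::::::###%%*=###########@@@@@@@@@@@@@@@@@@@@@@@@
 -14 ++++++==+=+=+:::::######%+*##########%@@@@@@@@@@@@@@@@@@@@@@@
 -10 ....:::::::::::-##+#####*%%%%@@@@@@@@@@@@@@@@@@@@@@@@@@@@@@@@
[... 456 characters left out ...]
%@@@@@@@@@@@@
  22 ::::::::::.....-#####=::%@@@@@%@@@@%@@@%@@%@@%%@%@@@@@@@@@@@@
  26 ::::::::::.....-#####-::@@@@@@@%%@@%@@@@@@%%@%%@%@@@@%@%@@@@@
  30 :::::::::......:#####+::@@@@@@@@%@@%@@@@@@%%@%%@%@@@@@@@@@@@@
  34 ::::::::::.....:#####+::@@@@@@%@@@@%@@@%@@%%@%%@%@@@@%@@@%@@@
  38 :::::::::....-=:#**##+::@@@@@@%@@@@%@@@%@@%%%%%@%@@@%%@%@%@@@
  42 :::::::::...:-:+######-:%@@@@@%@%@@%@%%@@@%%@%%@%@@@%%%%@%%@%
  46 --::::::....::**=-+*###:%@@@@@@@@@@%@@%@@@%%%%%@%@@@%%%%@%@@@
  50 -------::..       ..... .................::::::::::::--------
  54 ----------.                                                 .
  58 ----------.                                                  
  62 ----------.
```

```bash
python3 -c "
from cell import *
print(sign_off(),observe()['clock'])"
```

```text
the job is handed in; nothing more can be done
the job is handed in; nothing more can be done
```

The job is done and handed in at about 27 s of the 72 s allowed. Both pieces are in the tray, the keeper bar is home, and the scraper is back in its stand.

- **Finding the window:** I located it by wrist camera at about plate x = −65 mm. The foot touched the slot floor with about 9 N.
- **Clearing the slot:** The nut yawed and jammed at the burrs, and pushes of 27–34 N did not free it. I moved the slug sideways with the foot so that it pushed on the nut's lagging side. The nut then came through, with force readings of up to about 25 N.
- **Keeper:** I swung it by its knob onto the stop. It stood firm under a 13 N push. In the last wrist image, the bar lies straight across the slot at plate x ≈ 90–102 mm, with its end in the catch.
- **Last checks:**
  - The images show the nut flat in the tray and the slug tilted against the near wall, inside the tray.
  - The scraper stands upright in its pocket.
  - I did not take a separate closing picture of the hammer, wrench and oil can, but the arm never went near them.
- **Disagreements:**
  - The hard pushes left the hand tilted by about 2°. This did no harm.
  - My first plate estimate, from the top camera, was about 2 mm off sideways compared with the wrist view. I corrected it before working the keeper.

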